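# Set and lock the coffee grinder

## Robot

A 7-joint arm with a two-finger parallel gripper is mounted at the origin on the work surface. World frame = base frame: x ahead of the robot, y to its left, z up, the work surface at z = 0. Lengths are in m, angles in degrees, forces in N, time in s.
With the tool pointing down it reaches from about 0.425 to 1.025 m from the base axis. Payload 9.4 kg.
Tool frame: the origin (TCP) lies midway between the tips of the shut fingers; the grasp point (between the pads) lies env.hold_point_z behind it (env.hold_point_z is the distance from the TCP to the grasp point, in m); z points along the fingers, y is the line along which they close (so a half turn about z gives the same grasp; the last joint's range is limited). The gripper opens to 85 mm and grips with 20 to 120 N. Pads are 22 mm wide; open, the fingers measure 114 mm over their backs; the gripper's body (76 mm by 85 mm) begins 54 mm behind the grasp point. The pads swing forward as they close: fully open they stand 13 mm farther back than shut.
Start: joints at [-76.415, 34.337, -0.143, 91.639, 0.103, 54.024, -4.572], TCP at [0.224, 0.69, 0.231] pointing down, gripper open.
Joint ranges: [-147.43, 147.43], [-19.82, 112.94], [-74.19, 73.91], [6.32, 146.72], [-59.91, 239.91], [6.04, 106.73], [-150.56, 150.56]. Speed limits (degrees/s): [127.2, 127.2, 172.46, 172.46, 180, 180, 180].

## Interface

Orientations are given as a 3x3 rotation matrix whose columns are the frame's x, y, z axes.
In Python, from rig import env gives the robot as it stands.
- The arm moves only by the tool step_arm, never from a script. Its arguments are lists of equal length, an entry for each row: "xyz": the shift along the tool's x, y, z normalised to -1 to 1, where 1 is 0.3 m, a list of three; "rotation": the turn, a rotation vector about the tool's x, y, z normalised to -1 to 1, where 1 is 120 degrees, a list of three. In form: {"xyz": [[x, y, z], ...], "rotation": [[ax, ay, az], ...]}. A call has 1 to 10 rows; each row is the pose to reach, as a shift and turn from the pose commanded when the call began, along the tool's axes at that moment; what a row does not reach only later rows make up. A row lasts 1/8 s, in which the tool goes at most 62.5 mm and 10.7 degrees, less where a joint would pass 70% of its speed; a pose out of reach is approached as far as the arm can. A call with a number of a shift or a turn outside -1 to 1 is refused whole. A call with a gripper value outside its range is refused whole. "fingers" is the opening, from 0 (shut) to 1 (fully open), set as the call begins (left out, the last holds). The fingers move at their own pace and stop on an object; "squeeze" is the grip in N (left out, the last holds). Time passes only in rows, so rows that repeat a pose let the fingers close. It gives the time, the measured TCP pose, the force, the opening and the grip force at its end, in the units of the state.
- env.get_obs(): the state, without advancing time (a new reading comes with each control period).
- env.camera(name): name is "scene" or "side" or "wrist"; returns (picture, depth): 384x512x3 uint8, red, green, blue; 384x512 float32, m along the optical axis (not along the pixel's ray), 0 where there is no reading.
- env.camera_model(name): a dict with "vfov" (degrees; the focal length in pixels is half the picture's height over the tangent of half this angle, whatever the lens; pixels are square), "cx", "cy" (the principal point, pixels), "position" and "rotation" of the camera in the world; the wrist camera has in their place "mount" (4x4, takes a point from camera to tool coordinates, whose origin is the TCP and whose axes are the flange's). Camera axes: x right, y down, z forward; pixel columns grow to the right and rows downward; lengths in m; the calibration is good to about 2 mm. A picture is of the moment at which its call begins: read the wrist's pose just before it. camera_model takes no time and is no camera call.
- env.hand_in(): hands the job in; it is judged then, once.
The state is a dict: "t": time; "joint_positions": joint angles; "joint_vel": joint speeds; "joint_efforts": joint torques, N m; "position": TCP position; "ee_rot": TCP orientation; "wrist_force": force on the tool from outside, world axes, zero at the start; "ft_torque": the same for the moment, N m; "opening": finger opening in m; "gripper_force": force on a finger pad.
Only numpy, scipy, OpenCV 4.12 (cv2) and the standard library are available. Lean on these libraries where they do the work, as an engineer would, in place of code of your own. Each camera call takes 0.05 s, during which the arm holds its last target. There are 200 camera calls.

## Task

On the coffee grinder, turn the black grind knob until its white pointer lines up with the orange marker on the rim, then turn the brass lock ring above it clockwise until it is firmly tight, so that the setting is held. Stop when the ring is tight, do not force it further. The pointer must still be at the marker when you let go; leave the marker and the canister, mug and bottle alone.

Things in the scene. Friction and masses are not known exactly. Their poses are not given: they have to be found in the camera images.
- grinder: Cream coffee grinder, fixed; origin on the counter, on the vertical axis shared by knob and lock ring. Head 170 x 150 mm, 150 mm high; round dark steel dial plate on it (radius 66 mm, top 156 mm above the counter). x axis to the spout and the middle scale tick, away from the robot. Bean hopper on the opposite side, 203 mm high, 83 to 122 mm from the axis.
- grind_dial: Black ribbed round knob, radius 25 mm, 158 to 184 mm above the counter; origin on the axis at the plate's top (156 mm); x along its white pointer (4 mm wide, 2 to 5 mm above the plate, out to 47 mm from the axis). Turns at about 0.06 N m until locked; stops 0.9 rad anticlockwise and 1.6 rad clockwise of the middle tick.
- dial_grip (a point): On the axis, 174 mm above the counter: height at which to grip the knob. Fingertips may go down to about 163 mm, over pointer and marker. The lock ring above is 4 mm smaller in radius, so it passes between fingers that hold the knob.
- pointer_tip (a point): Tip of the white pointer, 47 mm from the axis, 160 mm above the counter, turns with the knob.
- marker_tip (a point): Point 47 mm from the axis, 160 mm above the counter, straight inward of the orange marker (7 mm wide, 4 mm high, 50 to 63 mm from the axis, on the plate). The pointer tip coincides with it when set. The marker lies 0.55 to 1.45 rad clockwise (from above) of the pointer at the start and must stay where it is.
- lock_ring: Brass round lock ring, red stripe on top (its x), radius 21 mm, 187 to 208 mm above the counter; origin on the axis, underside. Tightens clockwise from above against 0.30 N m of rubbing. After 0.5 to 1.1 rad (varies) it meets the brake and the torque climbs 2 N m per rad; 0.15 to 0.3 N m above the loose level is firmly tight, over 0.4 above is forcing. Stays where left.
- ring_grip (a point): On the axis, 198 mm above the counter, mid height of the ring: height at which to grip it. The knob's top lies 3 mm below the ring.
- brake_shoe: Hidden brake shoe inside the head, drawn against the knob's shaft as the ring is tightened (10 mm per rad of ring; it then presses with 10 N per 0.1 N m of ring torque above loose). Not visible, cannot be reached. Origin at its centre.
- canister: White lidded canister, radius 42 mm, 110 mm high, origin under its centre. Bystander.
- mug: Blue mug, radius 40 mm, 90 mm high, origin under its centre. Bystander.
- oil: Amber oil bottle, radius 30 mm, 160 mm high, origin under its centre. Bystander.

How it is judged:
By the outcome, as a careful person would: the job done as asked, in the order asked, and still so for the second after the job is handed in, with the robot touching nothing.
It also fails if it takes over 61 s, if anything falls off the work surface, if the arm or the gripper's body presses on something with over 40 N, if the wrist force passes 120 N, or if a joint passes its speed limit or range.

## Working session

There is one attempt and no reset: what is moved stays moved. The work goes in short steps, Python scripts to look and compute and a tool call to move; the robot and the scene stay as the last step left them, time stands still between calls to the robot, and variables do not carry over. Pictures are saved under pics/ and viewed, at most 10 in all, crops included, and the job is handed in when it is done.

Besides the shell and the picture viewer there is one more tool, called after "Emit:" as name(argument=value, ...) on one line, values as JSON. step_arm: Moves the arm, as the interface text tells. Its arguments: {"type":"object","properties":{"xyz":{"type":"array","items":{"type":"array","items":{"type":"number"}}},"rotation":{"type":"array","items":{"type":"array","items":{"type":"number"}}},"fingers":{"type":"number"},"squeeze":{"type":"number"}},"required":["xyz","rotation"]}

```bash
mkdir -p pics; ls; python3 - <<'E'
from rig import env
import cv2,numpy as np
o=env.get_obs()
print(o['t'],o['position'],np.round(o['ee_rot'],3),o['opening'],env.hold_point_z,o['ft_torque'])
for n in ['scene','side']:
    p,d=env.camera(n); np.savez(f'pics/{n}0.npz',p=p,d=d); cv2.imwrite(f'pics/{n}0.png',p[:,:,::-1]); print(n,env.camera_model(n))
print(env.camera_model('wrist'))
a=cv2.imread('pics/scene0.png');b=cv2.imread('pics/side0.png')
cv2.imwrite('pics/both0.png',cv2.resize(np.vstack([a,b]),(400*1,600)))
E
```

```text
pics
0.0 [0.22365752 0.68914748 0.23039624] [[-0.951  0.309 -0.   ]
 [ 0.309  0.951 -0.002]
 [-0.    -0.002 -1.   ]] 0.08561272014172579 0.0187 [ 0.01602352 -0.03659546  0.00306559]
scene {'vfov': 46.305723601787264, 'cx': 258.29128313452054, 'cy': 196.21056047371673, 'position': array([ 0.96074333, -0.56563057,  0.95947738]), 'rotation': array([[ 0.88802229,  0.35305044, -0.29457053],
       [ 0.45978286, -0.68742303,  0.56218262],
       [-0.00401574, -0.63466918, -0.77277351]])}
side {'vfov': 46.70592753151493, 'cx': 260.04550060532915, 'cy': 189.54497038966872, 'position': array([0.31062231, 0.66173208, 0.93082036]), 'rotation': array([[-0.8829953 , -0.36355103,  0.29690057],
       [-0.46926117,  0.66939054, -0.57594294],
       [ 0.01064222, -0.64787881, -0.76166908]])}
{'vfov': 64.52247837092297, 'cx': 256.6699375701875, 'cy': 190.2454519326411, 'mount': array([[ 8.93942134e-04, -9.63334125e-01, -2.68303122e-01,
         6.81408502e-02],
       [ 9.99999587e-01,  8.17817830e-04,  3.95485305e-04,
         2.61279196e-04],
       [-1.61561413e-04, -2.68303365e-01,  9.63334458e-01,
        -1.40944575e-01],
       [ 0.00000000e+00,  0.00000000e+00,  0.00000000e+00,
         1.00000000e+00]])}
```

View pics/scene0.png

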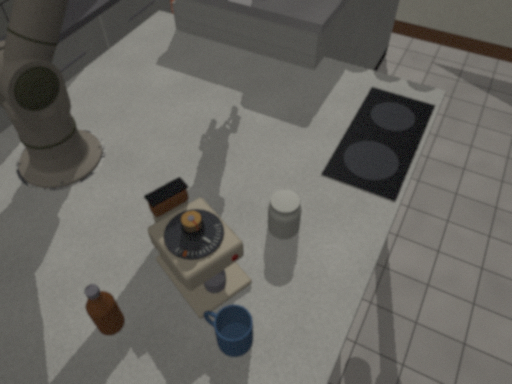

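The scene shows the grinder at about (192,232), with the hopper toward the robot at (167,195), the canister at (285,212), the mug at (234,328) and the oil bottle at (104,310). Next I'll enlarge the dial.

```bash
cat > h.py <<'E'
import numpy as np,cv2
from rig import env
def cam(n,obs=None):
    m=env.camera_model(n); f=192/np.tan(np.radians(m['vfov']/2))
    if n=='wrist':
        T=np.eye(4);T[:3,:3]=obs['ee_rot'];T[:3,3]=obs['position'];M=T@m['mount'];R,p=M[:3,:3],M[:3,3]
    else: R,p=m['rotation'],m['position']
    return f,m['cx'],m['cy'],R,p
def ray_z(c,u,v,z):
    f,cx,cy,R,p=c; r=R@np.array([(u-cx)/f,(v-cy)/f,1]); return p+r*(z-p[2])/r[2]
def proj(c,P):
    f,cx,cy,R,p=c; q=R.T@(np.asarray(P)-p); return np.array([cx+f*q[0]/q[2],cy+f*q[1]/q[2]])
E
python3 - <<'E'
import cv2,numpy as np
a=cv2.imread('pics/scene0.png')[180:300,130:260];b=cv2.imread('pics/side0.png')
a=cv2.resize(a,None,fx=4,fy=4,interpolation=2)
cv2.imwrite('pics/c0.png',np.hstack([a,cv2.resize(b,(280,210),interpolation=3)if 0 else np.vstack([cv2.resize(b,(272,204)),np.zeros((276,272,3),np.uint8)])]))
E
```

```text
(no output)
```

View pics/c0.png

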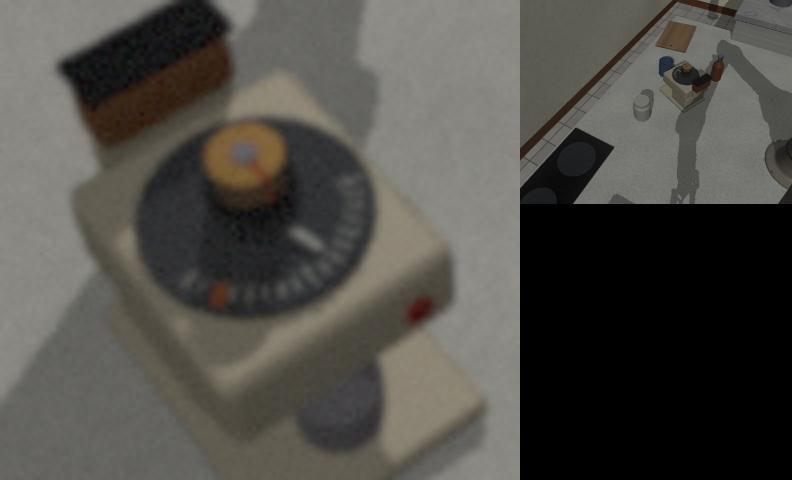

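The crop shows the plate centre near (255,217) in the crop, the ring top at (245,153), the pointer at (307,238) and the orange marker at (219,293). I'll turn these into positions.

```bash
python3 - <<'E'
from h import *
c=cam('scene')
g=lambda x,y,z:ray_z(c,130+x/4-.4,180+y/4-.4,z)
ctr=g(255,217,.156);rt=g(245,153,.208);pt=g(320,249,.16);mk=g(219,293,.158);corner=g(255,420,.15)
s=g(268,190,.208)
ang=lambda p,o:np.degrees(np.arctan2(*(p-o)[[1,0]]))
o=(ctr+rt)/2
print(ctr,rt,'pt',pt-o,ang(pt,o),'mk',mk-o,ang(mk,o),np.hypot(*(pt-o)[:2]),np.hypot(*(mk-o)[:2]))
h=g(160,90,.203);print('hopper',h-o,ang(h,o)); print(s-rt,ang(s,rt))
print(c[4], np.linalg.norm(o[:2]))
E
```

```text
[ 0.57777524 -0.13921167  0.156     ] [ 0.57605291 -0.13502621  0.208     ] pt [ 0.04469711 -0.00582669 -0.022     ] -7.427168880164264 mk [ 0.01112795 -0.05254701 -0.024     ] -78.04305650802532 0.045075293698749505 0.05371238062576805
hopper [-0.0673157   0.01971224  0.021     ] 163.67824126853597
[ 0.02336329 -0.01454876  0.        ] -31.911299338264975
[ 0.96074333 -0.56563057  0.95947738] 0.59298520252182
```

Emit:
step_arm(xyz=[[-0.11,-0.125,-0.06],[-0.22,-0.25,-0.06],[-0.33,-0.375,-0.06],[-0.44,-0.5,-0.06],[-0.55,-0.625,-0.06],[-0.657,-0.752,-0.06]], rotation=[[0,0,0],[0,0,0],[0,0,0],[0,0,0],[0,0,0],[0,0,0]], fingers=1)

```text
t: 0.85
position: [0.3421, 0.4125, 0.2491]
ee_rot: [[-0.951, 0.309, 0.0], [0.309, 0.951, -0.0], [-0.0, -0.0, -1.0]]
wrist_force: [0.1, 1.2, -0.4]
opening: 0.0854
gripper_force: 0.0
```

Emit:
step_arm(xyz=[[-0.11,-0.125,-0.06],[-0.22,-0.25,-0.06],[-0.33,-0.375,-0.06],[-0.44,-0.5,-0.06],[-0.55,-0.625,-0.06],[-0.657,-0.752,-0.06]], rotation=[[0,0,0],[0,0,0],[0,0,0],[0,0,0],[0,0,0],[0,0,0]])

```text
t: 1.6
position: [0.4599, 0.1372, 0.2673]
ee_rot: [[-0.951, 0.309, 0.0], [0.309, 0.951, 0.0], [-0.0, 0.0, -1.0]]
wrist_force: [1.6, 0.4, -0.3]
opening: 0.0854
gripper_force: 0.0
```

Emit:
step_arm(xyz=[[-0.11,-0.125,-0.06],[-0.22,-0.25,-0.06],[-0.33,-0.375,-0.06],[-0.44,-0.5,-0.06],[-0.55,-0.625,-0.06],[-0.657,-0.752,-0.06],[-0.657,-0.752,-0.06],[-0.657,-0.752,-0.06]], rotation=[[0,0,0.07],[0,0,0.14],[0,0,0.21],[0,0,0.28],[0,0,0.35],[0,0,0.42],[0,0,0.42],[0,0,0.42]])

```text
t: 2.6
position: [0.5769, -0.1361, 0.2848]
ee_rot: [[-0.369, 0.929, -0.001], [0.929, 0.369, 0.001], [0.001, -0.001, -1.0]]
wrist_force: [-0.1, 0.3, -0.3]
opening: 0.0853
gripper_force: 0.0
```

```bash
python3 - <<'E'
from h import *
o=env.get_obs(); p,d=env.camera('wrist')
print(o['t'],o['position'],np.round(o['ee_rot'],3),np.round(o['joint_positions'],1),o['ft_torque'],o['wrist_force'])
np.savez('pics/w1.npz',p=p,d=d,pos=o['position'],R=o['ee_rot'])
c=cam('wrist',o)
for P in [(.577,-.137,.156),(.577,-.137,.208)]: print(proj(c,P))
cv2.imwrite('pics/w1.png',cv2.resize(p[:,:,::-1],(768,576)))
E
```

```text
2.6 [ 0.57688304 -0.13605544  0.28476141] [[-0.369  0.929 -0.001]
 [ 0.929  0.369  0.001]
 [ 0.001 -0.001 -1.   ]] [ -7.8  22.9  22.  107.  -10.7  52.1  40.9] [ 0.00364075 -0.02171086 -0.00347921] [-0.05087958  0.31674769 -0.30392283]
[256.43748922 184.16564803]
[256.29490575 201.36001582]
```

View pics/w1.png

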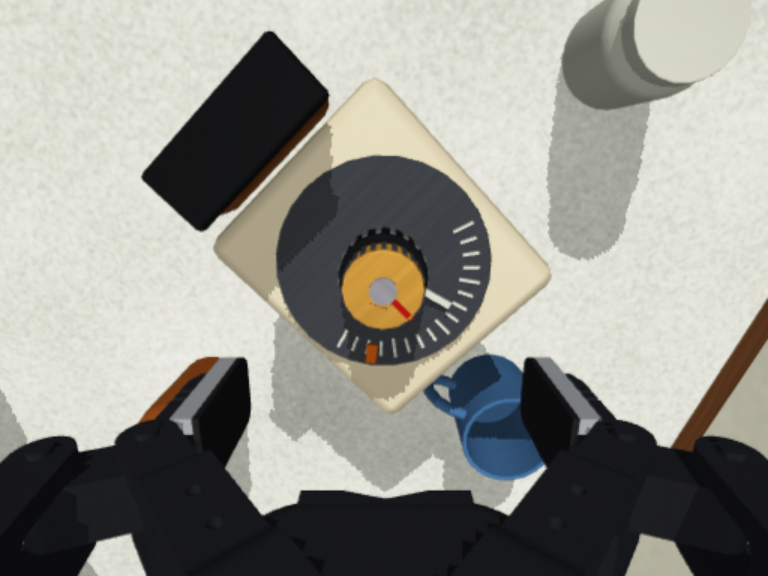

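The wrist view is clear: hub at (383,291), plate centre near (383,260), pointer tip at (450,308), orange marker from (373,343) to (371,363). I'll compute from these.

```bash
cat >> h.py <<'E'
def load(fn):
    d=np.load(fn); return d['p'],d['d'],cam('wrist',dict(position=d['pos'],ee_rot=d['R']))
ang=lambda p,o:np.degrees(np.arctan2(p[1]-o[1],p[0]-o[0]))
def circ(P):
    A=np.c_[2*P[:,:2],np.ones(len(P))]; s=np.linalg.lstsq(A,(P[:,:2]**2).sum(1),rcond=None)[0]
    return s[:2],np.sqrt(s[2]+s[0]**2+s[1]**2)
def analyse(fn,ctr0):
    p,d,c=load(fn); b=p.astype(int); vv,uu=np.mgrid[:384,:512]
    f,cx,cy,R,q=c
    def W(z): # world xy of every pixel on plane z
        r=np.stack([(uu-cx)/f,(vv-cy)/f,np.ones_like(uu)],-1)@R.T; return q+r*((z-q[2])/r[...,2])[...,None]
    r_,g_,b_=b[...,0],b[...,1],b[...,2]
    out={}
    w=W(.208); near=np.hypot(w[...,0]-ctr0[0],w[...,1]-ctr0[1])
    br=((r_>120)&(r_-b_>60)&(g_>.5*r_)&(near<.03)).astype(np.uint8)
    ct=max(cv2.findContours(br,0,1)[0],key=cv2.contourArea); h=cv2.convexHull(ct)[:,0]
    P=np.array([ray_z(c,u,v,.208) for u,v in h]); out['ring']=circ(P)
    red=(r_>110)&(g_<70)&(b_<70)&(near<.025)
    if red.any(): out['stripe']=w[red].mean(0)[:2]
    w=W(.16); n=np.hypot(w[...,0]-ctr0[0],w[...,1]-ctr0[1])
    mk=(r_>110)&(r_-b_>70)&(g_<.6*r_)&(n>.045)&(n<.068)
    w2=W(.1595); out['mk']=(mk.sum(),w2[mk].mean(0)[:2] if mk.any() else None)
    wh=((r_>130)&(abs(r_-b_)<45)&(n>.026)&(n<.046))
    out['pt']=(wh.sum(),w[wh].mean(0)[:2] if wh.any() else None)
    return out
E
python3 - <<'E'
from h import *
p,d,c=load('pics/w1.npz')
g=lambda x,y,z:ray_z(c,x/1.5-.2,y/1.5-.2,z)
print('hub',g(383,291,.208),'plateLRTB',(g(276,260,.156)+g(491,260,.156))/2,(g(383,155,.156)+g(383,366,.156))/2)
print('tip',g(450,308,.161),'mk',g(372,353,.16))
r=analyse('pics/w1.npz',(.577,-.14)); print(r)
for o in [r['ring'][0],g(383,291,.208)]:
  print(o[:2],ang(g(450,308,.161),o),ang(g(372,353,.16),o),ang(r['pt'][1],o),ang(r['mk'][1],o), np.hypot(*(r['mk'][1]-o[:2])),np.hypot(*(r['pt'][1]-o[:2])))
E
```

```text
hub [ 0.57400992 -0.13183147  0.208     ] plateLRTB [ 0.5723448  -0.12774687  0.156     ] [ 0.57372379 -0.13198302  0.156     ]
tip [ 0.62074671 -0.1395015   0.161     ] mk [ 0.58744917 -0.18528052  0.16      ]
{'ring': (array([ 0.57350298, -0.13104471]), np.float64(0.02051743996654399)), 'stripe': array([ 0.58461948, -0.14427028]), 'mk': (np.int64(53), array([ 0.587627  , -0.18801951])), 'pt': (np.int64(220), array([ 0.60515088, -0.15354342]))}
[ 0.57350298 -0.13104471] -10.148654440872889 -75.57938388202264 -35.40928189844667 -76.07708962449439 0.0586993688462653 0.03883015762699372
[ 0.57400992 -0.13183147] -9.319801994360423 -75.88610683598915 -34.88479479154137 -76.3771139584344 0.05781454019189559 0.03796271700844167
```

Emit:
step_arm(xyz=[[0.018,-0.004,0.08],[0.018,-0.004,0.17],[0.018,-0.004,0.26],[0.018,-0.004,0.34],[0.018,-0.004,0.39],[0.018,-0.004,0.408],[0.018,-0.004,0.408]], rotation=[[0,0,0],[0,0,0],[0,0,0],[0,0,0],[0,0,0],[0,0,0],[0,0,0]])

```text
t: 3.52
position: [0.5744, -0.1318, 0.1632]
ee_rot: [[-0.369, 0.929, 0.0], [0.929, 0.369, 0.0], [-0.0, 0.0, -1.0]]
wrist_force: [-0.6, 0.1, 0.5]
opening: 0.0853
gripper_force: 0.0
```

Emit:
step_arm(xyz=[[0,0,0],[0,0,0],[0,0,0],[0,0,0],[0,0,0],[0,0,0],[0,0,0],[0,0,0]], rotation=[[0,0,0],[0,0,0],[0,0,0],[0,0,0],[0,0,0],[0,0,0],[0,0,0],[0,0,0]], fingers=0, squeeze=40)

```text
t: 4.53
position: [0.574, -0.1324, 0.1639]
ee_rot: [[-0.368, 0.93, 0.0], [0.93, 0.368, 0.0], [-0.0, 0.0, -1.0]]
wrist_force: [-3.2, -0.1, 7.3]
opening: 0.0487
gripper_force: 40.3
```

```bash
python3 - <<'E'
from h import *
o=env.get_obs()
print(o['t'],o['position'],np.round(o['ee_rot'],3),o['opening'],np.round(o['joint_positions'],1),o['ft_torque'],o['wrist_force'])
E
```

```text
4.525 [ 0.57404733 -0.13237673  0.16391582] [[-0.368  0.93   0.   ]
 [ 0.93   0.368  0.   ]
 [-0.     0.    -1.   ]] 0.04865863805100141 [ -4.9  30.9  18.1 114.2 -15.4  37.1  44.8] [-0.03266485  0.78826449  0.07503394] [-3.16272646 -0.05992442  7.34469782]
```

Emit:
step_arm(xyz=[[0,0,0],[0,0,0],[0,0,0],[0,0,0],[0,0,0],[0,0,0],[0,0,0],[0,0,0],[0,0,0],[0,0,0]], rotation=[[0,0,0.06],[0,0,0.12],[0,0,0.19],[0,0,0.26],[0,0,0.33],[0,0,0.4],[0,0,0.47],[0,0,0.52],[0,0,0.55],[0,0,0.55]])

```text
t: 5.78
position: [0.5743, -0.1323, 0.1639]
ee_rot: [[0.7, 0.714, 0.001], [0.714, -0.7, 0.0], [0.001, 0.0, -1.0]]
wrist_force: [-2.9, -0.6, 9.3]
opening: 0.0487
gripper_force: 40.9
```

```bash
python3 - <<'E'
from h import *
o=env.get_obs(); p,d=env.camera('wrist')
print(o['t'],o['position'],np.round(o['ee_rot'],3),o['opening'],np.round(o['joint_positions'],1),o['ft_torque'],o['wrist_force'])
np.savez('pics/w2.npz',p=p,d=d,pos=o['position'],R=o['ee_rot'])
s,_=env.camera('scene')
cv2.imwrite('pics/w2.png',np.hstack([cv2.resize(p[120:320,130:390,::-1],(520,400),interpolation=2),cv2.resize(s[205:270,165:230,::-1],(280,400)[:1]*2,interpolation=2) if 0 else cv2.copyMakeBorder(cv2.resize(s[205:270,165:230,::-1],(280,280),interpolation=2),0,120,0,0,0)]))
E
```

```text
5.775 [ 0.57427293 -0.1323301   0.16392298] [[ 0.7    0.714  0.001]
 [ 0.714 -0.7    0.   ]
 [ 0.001  0.    -1.   ]] 0.0487461324747062 [-17.2  34.7  37.8 115.  -32.2  40.9  -3.8] [ 0.12512417  0.65478645 -0.04219193] [-2.93698423 -0.61002374  9.27396785]
```

View pics/w2.png

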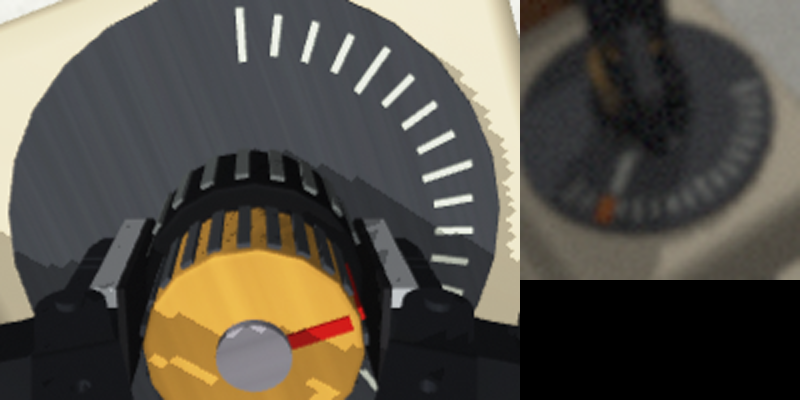

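The pointer is now close to the marker (scene crop (622,175) vs (605,208)). I'll release, lift and check it.

Emit:
step_arm(xyz=[[0,0,0],[0,0,0],[0,0,0],[0,0,0],[0,0,-0.1],[0,0,-0.2],[0,0,-0.3],[0,0,-0.4],[0,0,-0.4],[0,0,-0.4]], rotation=[[0,0,0],[0,0,0],[0,0,0],[0,0,0],[0,0,0],[0,0,0],[0,0,0],[0,0,0],[0,0,0],[0,0,0]], fingers=1)

```text
t: 7.12
position: [0.5739, -0.1317, 0.2823]
ee_rot: [[0.699, 0.715, -0.001], [0.715, -0.699, 0.0], [-0.0, -0.001, -1.0]]
wrist_force: [0.2, 0.2, -0.1]
opening: 0.0857
gripper_force: 0.0
```

```bash
python3 - <<'E'
from h import *
o=env.get_obs(); p,d=env.camera('wrist')
print(o['t'],o['position'],np.round(o['ee_rot'],3),o['ft_torque'],o['wrist_force'])
np.savez('pics/w3.npz',p=p,d=d,pos=o['position'],R=o['ee_rot'])
print(proj(cam('wrist',o),(.5737,-.1315,.158)))
cv2.imwrite('pics/w3.png',cv2.resize(p[90:260,160:360,::-1],None,fx=3.5,fy=3.5,interpolation=2))
E
```

```text
7.125 [ 0.57391611 -0.13172603  0.28233069] [[ 0.699  0.715 -0.001]
 [ 0.715 -0.699  0.   ]
 [-0.    -0.001 -1.   ]] [ 0.0015083  -0.00499553 -0.02982676] [ 0.24674267  0.15616106 -0.14082199]
[256.70757447 184.02310599]
```

View pics/w3.png

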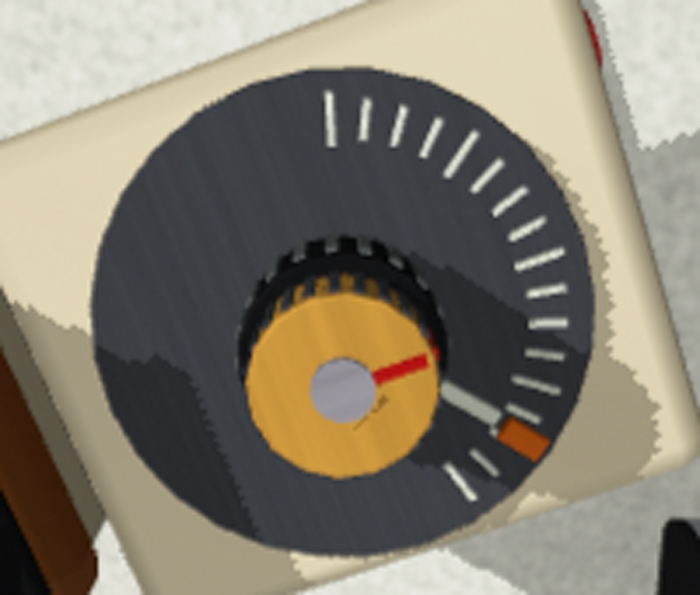

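The pointer runs from (443,387) to (498,422). The marker's corners are (510,415), (551,440), (540,460) and (498,436). They look nearly aligned, so I'll put a number on it.

```bash
python3 - <<'E'
from h import *
p,d,c=load('pics/w3.npz')
g=lambda x,y,z:ray_z(c,160+x/3.5-.36,90+y/3.5-.36,z)
L=[g(x,y,.156) for x,y in [(92,305),(593,300),(343,67),(343,555),(170,135),(515,485),(510,128),(168,478)]]
print(circ(np.array(L)))
r=analyse('pics/w3.npz',(.5737,-.1315));print(r['ring'],r['stripe'],r['mk'])
# side-independent: pointer pixels & marker pixels centroid
hub=g(343,390,.208);print('hub',hub)
for o in [hub[:2],circ(np.array(L))[0],r['ring'][0]]:
  print(o,'pt',[round(ang(g(x,y,.161),o),2) for x,y in [(443,387),(470,404.5),(498,422)]],'mk',[round(ang(g(x,y,.16),o),2) for x,y in [(504,425.5),(525,438),(545.5,450)]],ang(r['mk'][1],o),'str',ang(r['stripe'],o))
o=hub;print(np.hypot(*(g(498,422,.161)-o)[:2]),np.hypot(*(g(525,438,.16)-o)[:2]))
# pointer segmentation: grey-white pixels in radial band
b=p.astype(int);vv,uu=np.mgrid[:384,:512]
m=(b.min(-1)>95)&(b.max(-1)-b.min(-1)<40)
P=np.array([(u,v) for v,u in zip(*np.nonzero(m))]);W=np.array([ray_z(c,u,v,.161) for u,v in P])
o=np.array([.5739,-.1318]);rr=np.hypot(*(W[:,:2]-o).T);a=np.degrees(np.arctan2(*(W[:,:2]-o).T[::-1]))
k=(rr>.034)&(rr<.047)&(abs(a+76)<15); print(k.sum(),a[k].mean(),rr[k].mean())
E
```

```text
(array([ 0.57505058, -0.13150578]), np.float64(0.06454414228534053))
(array([ 0.57492934, -0.13077606]), np.float64(0.02080433733744455)) [ 0.58641842 -0.13738192] (np.int64(90), array([ 0.587756  , -0.18624697]))
hub [ 0.57411108 -0.1321572   0.208     ]
[ 0.57411108 -0.1321572 ] pt [np.float64(-72.93), np.float64(-74.07), np.float64(-74.64)] mk [np.float64(-74.93), np.float64(-75.04), np.float64(-75.08)] -75.84171356090414 str -23.002198741436125
[ 0.57505058 -0.13150578] pt [np.float64(-75.02), np.float64(-75.69), np.float64(-75.95)] mk [np.float64(-76.18), np.float64(-76.14), np.float64(-76.06)] -76.93302923051505 str -27.33486915520462
[ 0.57492934 -0.13077606] pt [np.float64(-75.15), np.float64(-75.78), np.float64(-76.02)] mk [np.float64(-76.24), np.float64(-76.2), np.float64(-76.12)] -76.9801983872138 str -29.89753493800605
0.04690146166658259 0.05573052348743528
68 -74.01334251656455 0.04056639903066214
```

The pointer is within about 0.5° of the marker and the stripe is still at about −23°, so the ring hasn't moved. I'll wind the wrist back, then lower onto the ring and grip it.

Emit:
step_arm(xyz=[[0,0,0],[0,0,0],[0,0,0],[0,0,0],[0,0,0.06],[0,0,0.12],[0,0,0.2],[0,0,0.27],[0,0,0.314],[0,0,0.314]], rotation=[[0,0,-0.08],[0,0,-0.16],[0,0,-0.24],[0,0,-0.32],[0,0,-0.4],[0,0,-0.48],[0,0,-0.56],[0,0,-0.64],[0,0,-0.67],[0,0,-0.67]])

```text
t: 8.43
position: [0.5731, -0.1321, 0.1869]
ee_rot: [[-0.587, 0.809, -0.003], [0.809, 0.587, 0.001], [0.003, -0.002, -1.0]]
wrist_force: [-0.2, 0.5, 0.4]
opening: 0.0857
gripper_force: 0.0
```

Emit:
step_arm(xyz=[[0,0,0],[0,0,0],[0,0,0],[0,0,0],[0,0,0],[0,0,0],[0,0,0],[0,0,0]], rotation=[[0,0,0],[0,0,0],[0,0,0],[0,0,0],[0,0,0],[0,0,0],[0,0,0],[0,0,0]], fingers=0, squeeze=90)

```text
t: 9.43
position: [0.574, -0.1324, 0.1898]
ee_rot: [[-0.588, 0.809, 0.001], [0.809, 0.588, -0.0], [-0.0, 0.0, -1.0]]
wrist_force: [-3.6, 0.8, 7.7]
opening: 0.0391
gripper_force: 89.5
```

```bash
cat > st.py <<'E'
from h import *
o=env.get_obs(); R=o['ee_rot']
print(round(o['t'],2),o['position'].round(4),'yaw',round(float(np.degrees(np.arctan2(R[1,0],R[0,0]))),2),'op',round(o['opening'],4),o['joint_positions'].round(1),'T',np.round(o['ft_torque'],3),'F',np.round(o['wrist_force'],1),'g',o['gripper_force'],'eff',np.round(o['joint_efforts'],2))
E
python3 st.py
```

```text
9.43 [ 0.574  -0.1324  0.1898] yaw 126.0 op 0.0391 [ -5.4  28.9  18.7 113.  -13.9  40.2  57.8] T [-0.137  0.865  0.068] F [-3.6  0.8  7.7] g 89.4845724105835 eff [-6.000e-01 -5.754e+01  4.750e+00 -1.994e+01 -4.100e-01 -1.030e+00
 -3.000e-02]
```

Emit:
step_arm(xyz=[[0,0,0],[0,0,0],[0,0,0],[0,0,0],[0,0,0],[0,0,0],[0,0,0]], rotation=[[0,0,0.03],[0,0,0.06],[0,0,0.09],[0,0,0.12],[0,0,0.15],[0,0,0.18],[0,0,0.2]])

```text
t: 10.3
position: [0.5741, -0.1323, 0.1898]
ee_rot: [[-0.207, 0.978, 0.001], [0.978, 0.207, -0.0], [-0.0, 0.001, -1.0]]
wrist_force: [-2.9, 0.2, 8.8]
opening: 0.0393
gripper_force: 89.5
```

```bash
python3 st.py
```

```text
10.3 [ 0.5741 -0.1323  0.1898] yaw 101.95 op 0.0393 [-10.1  29.9  25.9 113.3 -19.4  41.   39.5] T [-0.157  0.871  0.321] F [-2.9  0.2  8.8] g 89.45822954177856 eff [ 5.000e-02 -5.711e+01  6.230e+00 -1.959e+01 -6.000e-01 -9.900e-01
  1.000e-02]
```

Emit:
step_arm(xyz=[[0,0,0],[0,0,0],[0,0,0]], rotation=[[0,0,0.02],[0,0,0.04],[0,0,0.04]])

```text
t: 10.68
position: [0.5741, -0.1323, 0.1898]
ee_rot: [[-0.125, 0.992, 0.001], [0.992, 0.125, -0.0], [-0.0, 0.001, -1.0]]
wrist_force: [-3.4, -0.2, 8.5]
opening: 0.0393
gripper_force: 89.7
```

```bash
python3 st.py|cut -c1-200
```

```text
10.68 [ 0.5741 -0.1323  0.1898] yaw 97.17 op 0.0393 [-11.   30.1  27.3 113.4 -20.5  41.2  35.9] T [-0.12   0.833 -0.132] F [-3.4 -0.2  8.5] g 89.70465302467346 eff [ -0.82 -56.75   6.67 -19.57  -0.39
```

Emit:
step_arm(xyz=[[0,0,0],[0,0,0],[0,0,0]], rotation=[[0,0,0.015],[0,0,0.03],[0,0,0.03]])

```text
t: 11.05
position: [0.5741, -0.1323, 0.1898]
ee_rot: [[-0.062, 0.998, 0.001], [0.998, 0.062, -0.0], [-0.0, 0.001, -1.0]]
wrist_force: [-3.7, -0.9, 8.4]
opening: 0.0391
gripper_force: 89.7
```

```bash
python3 st.py|cut -c1-200
```

```text
11.05 [ 0.5741 -0.1323  0.1898] yaw 93.58 op 0.0391 [-11.7  30.3  28.4 113.4 -21.3  41.3  33.2] T [-0.073  0.867 -0.035] F [-3.7 -0.9  8.4] g 89.70466017723083 eff [ -0.72 -56.71   6.96 -19.5   -0.42
```

Emit:
step_arm(xyz=[[0,0,0],[0,0,0],[0,0,0]], rotation=[[0,0,0.01],[0,0,0.02],[0,0,0.03]])

```text
t: 11.42
position: [0.5741, -0.1323, 0.1898]
ee_rot: [[-0.0, 1.0, 0.001], [1.0, 0.0, -0.0], [-0.0, 0.001, -1.0]]
wrist_force: [-2.5, -0.4, 8.7]
opening: 0.0389
gripper_force: 89.6
```

```bash
python3 st.py|cut -c1-170
```

```text
11.43 [ 0.5741 -0.1323  0.1898] yaw 90.0 op 0.0389 [-12.4  30.5  29.4 113.5 -22.1  41.5  30.4] T [-0.12   0.864  0.275] F [-2.5 -0.4  8.7] g 89.63475465774536 eff [ -0.1
```

Emit:
step_arm(xyz=[[0,0,0],[0,0,0]], rotation=[[0,0,0.01],[0,0,0.02]])

```text
t: 11.68
position: [0.5741, -0.1323, 0.1898]
ee_rot: [[0.042, 0.999, 0.001], [0.999, -0.042, -0.0], [0.0, 0.001, -1.0]]
wrist_force: [-3.3, -0.6, 8.2]
opening: 0.0392
gripper_force: 89.6
```

```bash
python3 st.py|cut -c1-170
```

```text
11.68 [ 0.5741 -0.1323  0.1898] yaw 87.6 op 0.0392 [-12.9  30.6  30.1 113.5 -22.7  41.6  28.6] T [-0.119  0.853  0.274] F [-3.3 -0.6  8.2] g 89.61628675460815 eff [ -0.11
```

Emit:
step_arm(xyz=[[0,0,0],[0,0,0]], rotation=[[0,0,0.01],[0,0,0.02]])

```text
t: 11.92
position: [0.5741, -0.1323, 0.1898]
ee_rot: [[0.084, 0.996, 0.001], [0.996, -0.084, -0.0], [0.0, 0.001, -1.0]]
wrist_force: [-3.9, -0.4, 9.2]
opening: 0.0387
gripper_force: 89.6
```

```bash
python3 st.py|cut -c1-170
```

```text
11.93 [ 0.5741 -0.1323  0.1898] yaw 85.2 op 0.0387 [-13.3  30.8  30.9 113.5 -23.2  41.7  26.8] T [-0.058  0.79   0.318] F [-3.9 -0.4  9.2] g 89.5981514453888 eff [ -0.11
```

Emit:
step_arm(xyz=[[0,0,0],[0,0,0]], rotation=[[0,0,0.01],[0,0,0.02]])

```text
t: 12.18
position: [0.5741, -0.1323, 0.1898]
ee_rot: [[0.125, 0.992, 0.001], [0.992, -0.125, 0.0], [0.0, 0.001, -1.0]]
wrist_force: [-3.2, 0.1, 8.8]
opening: 0.0392
gripper_force: 89.6
```

```bash
python3 st.py|cut -c1-170
```

```text
12.18 [ 0.5741 -0.1323  0.1898] yaw 82.8 op 0.0392 [-13.8  30.9  31.6 113.5 -23.8  41.9  25. ] T [-0.036  0.829  0.28 ] F [-3.2  0.1  8.8] g 89.579998254776 eff [ -0.11 -
```

Emit:
step_arm(xyz=[[0,0,0],[0,0,0]], rotation=[[0,0,0.01],[0,0,0.02]])

```text
t: 12.42
position: [0.5742, -0.1323, 0.1898]
ee_rot: [[0.167, 0.986, 0.001], [0.986, -0.167, -0.0], [0.0, 0.001, -1.0]]
wrist_force: [-3.7, -0.0, 7.6]
opening: 0.0392
gripper_force: 89.6
```

```bash
python3 st.py|cut -c1-170
```

```text
12.43 [ 0.5742 -0.1323  0.1898] yaw 80.4 op 0.0392 [-14.2  31.1  32.3 113.6 -24.4  42.   23.2] T [-0.09   0.826  0.269] F [-3.7 -0.   7.6] g 89.56161618232727 eff [ -0.11
```

Emit:
step_arm(xyz=[[0,0,0],[0,0,0]], rotation=[[0,0,0.01],[0,0,0.02]])

```text
t: 12.68
position: [0.5742, -0.1323, 0.1898]
ee_rot: [[0.208, 0.978, 0.001], [0.978, -0.208, -0.0], [0.0, 0.001, -1.0]]
wrist_force: [-2.8, -0.7, 8.3]
opening: 0.0392
gripper_force: 89.5
```

```bash
python3 st.py|cut -c1-170
```

```text
12.68 [ 0.5742 -0.1323  0.1898] yaw 78.0 op 0.0392 [-14.6  31.3  33.  113.6 -24.9  42.2  21.4] T [-0.105  0.779  0.285] F [-2.8 -0.7  8.3] g 89.5447039604187 eff [ -0.11
```

Emit:
step_arm(xyz=[[0,0,0],[0,0,0]], rotation=[[0,0,0.01],[0,0,0.02]])

```text
t: 12.92
position: [0.5742, -0.1323, 0.1898]
ee_rot: [[0.249, 0.969, 0.001], [0.969, -0.249, -0.0], [0.0, 0.001, -1.0]]
wrist_force: [-2.9, -1.0, 9.4]
opening: 0.0391
gripper_force: 89.5
```

```bash
python3 st.py|cut -c1-170
```

```text
12.93 [ 0.5742 -0.1323  0.1898] yaw 75.6 op 0.0391 [-15.1  31.4  33.7 113.6 -25.5  42.3  19.6] T [-0.044  0.768  0.302] F [-2.9 -1.   9.4] g 89.52675461769104 eff [ -0.11
```

Emit:
step_arm(xyz=[[0,0,0],[0,0,0]], rotation=[[0,0,0.01],[0,0,0.02]])

```text
t: 13.18
position: [0.5742, -0.1323, 0.1898]
ee_rot: [[0.289, 0.957, 0.001], [0.957, -0.289, 0.0], [0.0, 0.001, -1.0]]
wrist_force: [-3.2, 0.1, 7.8]
opening: 0.0391
gripper_force: 89.5
```

```bash
python3 st.py|cut -c1-170
```

```text
13.18 [ 0.5742 -0.1323  0.1898] yaw 73.2 op 0.0391 [-15.5  31.6  34.4 113.6 -26.   42.5  17.8] T [-0.076  0.739  0.309] F [-3.2  0.1  7.8] g 89.50975298881531 eff [ -0.11
```

Emit:
step_arm(xyz=[[0,0,0],[0,0,0]], rotation=[[0,0,0.01],[0,0,0.02]])

```text
t: 13.42
position: [0.5742, -0.1323, 0.1898]
ee_rot: [[0.329, 0.944, 0.001], [0.944, -0.329, 0.0], [0.0, 0.001, -1.0]]
wrist_force: [-3.5, -0.3, 8.3]
opening: 0.039
gripper_force: 89.5
```

```bash
python3 st.py|cut -c1-170
```

```text
13.43 [ 0.5742 -0.1323  0.1898] yaw 70.8 op 0.039 [-16.   31.8  35.2 113.7 -26.6  42.6  16. ] T [-0.044  0.845  0.31 ] F [-3.5 -0.3  8.3] g 89.49745059013367 eff [ -0.11
```

Emit:
step_arm(xyz=[[0,0,0],[0,0,0]], rotation=[[0,0,0.01],[0,0,0.02]])

```text
t: 13.68
position: [0.5742, -0.1323, 0.1898]
ee_rot: [[0.368, 0.93, 0.001], [0.93, -0.368, 0.0], [0.0, 0.001, -1.0]]
wrist_force: [-3.0, -1.1, 8.1]
opening: 0.0386
gripper_force: 89.6
```

```bash
python3 st.py|cut -c1-170
```

```text
13.68 [ 0.5742 -0.1323  0.1898] yaw 68.41 op 0.0386 [-16.4  31.9  35.9 113.7 -27.2  42.8  14.2] T [-0.044  0.768  0.286] F [-3.  -1.1  8.1] g 89.58490490913391 eff [ -0.0
```

Emit:
step_arm(xyz=[[0,0,0],[0,0,0]], rotation=[[0,0,0.01],[0,0,0.02]])

```text
t: 13.92
position: [0.5742, -0.1323, 0.1898]
ee_rot: [[0.406, 0.914, 0.001], [0.914, -0.406, -0.0], [0.0, 0.001, -1.0]]
wrist_force: [-3.6, -0.9, 8.5]
opening: 0.0393
gripper_force: 89.7
```

```bash
python3 st.py|cut -c1-170
```

```text
13.93 [ 0.5742 -0.1323  0.1898] yaw 66.02 op 0.0393 [-16.8  32.1  36.6 113.7 -27.7  43.   12.4] T [-0.068  0.76   0.378] F [-3.6 -0.9  8.5] g 89.65623736381531 eff [-5.00
 -2.100e-01]
```

Emit:
step_arm(xyz=[[0,0,0],[0,0,0]], rotation=[[0,0,0.01],[0,0,0.02]])

```text
t: 14.18
position: [0.5742, -0.1323, 0.1898]
ee_rot: [[0.444, 0.896, 0.001], [0.896, -0.444, -0.0], [0.0, 0.001, -1.0]]
wrist_force: [-2.4, -0.0, 8.2]
opening: 0.0392
gripper_force: 89.7
```

```bash
python3 st.py|cut -c1-170
```

```text
14.18 [ 0.5742 -0.1323  0.1898] yaw 63.62 op 0.0392 [-17.2  32.3  37.3 113.7 -28.3  43.1  10.6] T [-0.101  0.74   0.55 ] F [-2.4 -0.   8.2] g 89.67417597770691 eff [-1.00
 -2.900e-01]
```

```bash
for i in 1 2 3 4; do python3 - <<'E'
from h import *
o=env.get_obs();R=o['ee_rot']
print(o['t'],o['ft_torque'].round(3),o['joint_efforts'].round(3)[-1],round(float(np.degrees(np.arctan2(R[1,0],R[0,0]))),2),o['joint_vel'].round(2))
env.camera('wrist')
E
done
```

```text
14.175 [-0.101  0.74   0.55 ] -0.286 63.62 [-1.67  0.79  2.95  0.21 -2.27  0.64 -7.04]
14.225 [-0.05  0.84  0.3 ] -0.32 63.57 [ 0.07 -0.12 -0.34 -0.07  0.23  0.03  1.05]
14.275 [-0.093  0.763  0.247] -0.369 63.62 [ 0.08 -0.01 -0.29  0.08 -0.04 -0.19  0.46]
14.325 [-0.03   0.754  0.204] -0.255 63.63 [ 0.1  -0.1  -0.1   0.04 -0.1  -0.02  0.09]
```

Emit:
step_arm(xyz=[[0,0,0]], rotation=[[0,0,0.004]])

```text
t: 14.5
position: [0.5742, -0.1323, 0.1899]
ee_rot: [[0.451, 0.892, 0.001], [0.892, -0.451, 0.0], [0.0, 0.001, -1.0]]
wrist_force: [-3.5, -0.7, 7.6]
opening: 0.0395
gripper_force: 89.7
```

```bash
python3 st.py|cut -c1-170
```

```text
14.5 [ 0.5742 -0.1323  0.1899] yaw 63.18 op 0.0395 [-17.3  32.3  37.4 113.7 -28.4  43.2  10.3] T [-0.047  0.782  0.562] F [-3.5 -0.7  7.6] g 89.6815574169159 eff [ -0.11
```

The torque is 0.56 N m moving, against 0.29 N m loose: about 0.2 to 0.27 above, which is firmly tight. I'll release, lift and check.

Emit:
step_arm(xyz=[[0,0,0],[0,0,0],[0,0,0],[0,0,0],[0,0,-0.08],[0,0,-0.16],[0,0,-0.24],[0,0,-0.314],[0,0,-0.314],[0,0,-0.314]], rotation=[[0,0,0],[0,0,0],[0,0,0],[0,0,0],[0,0,0],[0,0,0],[0,0,0],[0,0,0],[0,0,0],[0,0,0]], fingers=1)

```text
t: 15.75
position: [0.5739, -0.1318, 0.2822]
ee_rot: [[0.452, 0.892, -0.001], [0.892, -0.452, 0.0], [0.0, -0.001, -1.0]]
wrist_force: [-0.3, 0.0, -0.7]
opening: 0.0857
gripper_force: 0.0
```

```bash
python3 - <<'E'
from h import *
o=env.get_obs(); p,d=env.camera('wrist')
print(o['t'],o['position'],np.round(o['ee_rot'],3),o['ft_torque'],o['wrist_force'])
np.savez('pics/w4.npz',p=p,d=d,pos=o['position'],R=o['ee_rot'])
cv2.imwrite('pics/w4.png',cv2.resize(p[90:260,160:360,::-1],None,fx=3.5,fy=3.5,interpolation=2))
E
```

```text
15.75 [ 0.57392674 -0.13177057  0.2822455 ] [[ 0.452  0.892 -0.001]
 [ 0.892 -0.452  0.   ]
 [ 0.    -0.001 -1.   ]] [ 0.02698895 -0.03586639  0.03391206] [-0.28105489  0.01916615 -0.69184765]
```

View pics/w4.png

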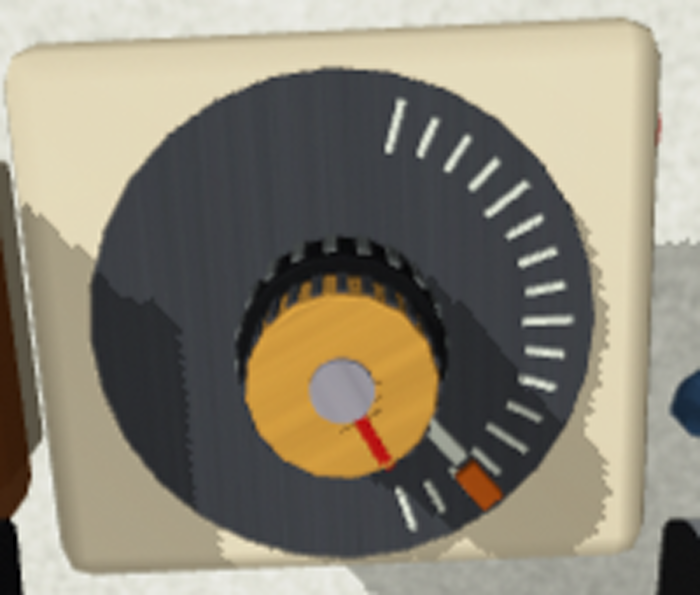

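The stripe has turned about 61°, so the grip didn't slip. The pointer runs from (433,425) to (460,461), and the marker centre is near (479,486).

```bash
python3 - <<'E'
from h import *
for fn,P,M in [('pics/w3.npz',[(443,387),(470,404.5),(498,422)],[(504,425.5),(525,438),(545.5,450)]),('pics/w4.npz',[(431,425),(446,443),(461,461)],[(465,468),(479,485.5),(494,503)])]:
  p,d,c=load(fn); g=lambda x,y,z:ray_z(c,160+x/3.5-.36,90+y/3.5-.36,z)
  for o in [(.575,-.1315),(.5742,-.1321)]:
    print(fn,o,'pt',[round(float(ang(g(*q,.161),o)),2) for q in P],'mk',[round(float(ang(g(*q,.16),o)),2) for q in M])
  # pointer/marker by segmentation, subpixel centroids
  b=p.astype(int);vv,uu=np.nonzero(np.ones(p.shape[:2]))
  f,cx,cy,R,q=c; r=np.c_[(uu-cx)/f,(vv-cy)/f,np.ones(len(uu))]@R.T; W=(q+r*((.1605-q[2])/r[:,2])[:,None])[:,:2]-(.5748,-.1316)
  B=b[vv,uu]; rr=np.hypot(*W.T); a=np.degrees(np.arctan2(W[:,1],W[:,0]))
  k=(B.min(1)>80)&(B.max(1)-B.min(1)<40)&(rr>.03)&(rr<.0455)&(abs(a+76)<10)
  m=(B[:,0]-B[:,2]>60)&(rr>.048)&(rr<.066)&(abs(a+76)<12)
  print(k.sum(),a[k].mean(),m.sum(),a[m].mean())
E
```

```text
pics/w3.npz (0.575, -0.1315) pt [-74.71, -75.44, -75.75] mk [-75.99, -75.97, -75.92]
pics/w3.npz (0.5742, -0.1321) pt [-72.9, -74.05, -74.62] mk [-74.91, -75.02, -75.07]
85 -74.8315489225139 103 -76.21793949320126
pics/w4.npz (0.575, -0.1315) pt [-74.86, -75.32, -75.66] mk [-76.38, -76.66, -76.7]
pics/w4.npz (0.5742, -0.1321) pt [-73.27, -73.99, -74.52] mk [-75.31, -75.72, -75.85]
63 -75.16115234394238 100 -76.44855667367793
```

```bash
python3 -c "
from rig import env
print(env.hand_in())"
```

```text
the job is handed in; nothing more can be done
None
```

I handed the job in: the grind pointer sits within about 1° of the orange marker, and the lock ring is firmly tight at roughly 0.2–0.27 N m above its loose torque. The gripper is open and clear of the grinder; the canister, mug and bottle were left alone.

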